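# Roll a sealing strip home on a vacuum bag sealer

### The job

The orange sealing strip on the front of the vacuum bag sealer has only been laid in and still stands proud. Take the hand roller from its rest and roll it along the strip with firm pressure until every pad is fully home from end to end (press with the roller's wheel only, not with the gripper, and with no more than about 35 N), then park the roller on its rest again, hanging upright, and let go. Do not drop or tip the roller, and leave the jar, cup and spatula where they are.

Things in the scene. Friction and masses are not known exactly. Their poses are not given: they have to be found in the camera images.
- strip_mid (a point): Middle of the orange sealing strip, at its top when fully home with its aluminium bed at the middle setting: 80 mm above the worktop. The bed is adjustable and clamped up to 7 mm higher or lower than this; its setting is not given: feel for it. y runs along the strip, x across it to the lid. Seven linked stiff pads, each 20 mm wide and 30 mm long, centred at y = -90, -60 .. +90 mm; 210 mm in all.
- strip_end_a (a point): Middle of the strip's first pad (pad 0), at the same height as strip_mid: 90 mm from strip_mid along -y. Same axes.
- strip_end_b (a point): Middle of the strip's last pad (pad 6), at the same height as strip_mid: 90 mm from strip_mid along +y. Same axes.
- sealer: The vacuum bag sealer: white and grey machine 300 mm wide (y), 170 mm deep (x), 70 mm high at the ledge that holds the strip, with a clear lid fixed open, which rises at its back (from 135 mm behind the strip) to 240 mm. Origin under the middle of the housing; the strip lies along y, 52 mm in front (-x). It does not move.
- pad0 (a joint): Height (m) that pad 0 of the strip stands above its home on the bed: 0 fully home (its top then 2 mm over the bed's rails), 0.007 at most. It moves only straight up and down, goes down under about 10 N and stays where it is left; at 0 it meets its stop, which gives about 1 mm under 20 N.
- pad1 (a joint): Height (m) that pad 1 of the strip stands above its home on the bed: 0 fully home (its top then 2 mm over the bed's rails), 0.007 at most. It moves only straight up and down, goes down under about 10 N and stays where it is left; at 0 it meets its stop, which gives about 1 mm under 20 N.
- pad2 (a joint): Height (m) that pad 2 of the strip stands above its home on the bed: 0 fully home (its top then 2 mm over the bed's rails), 0.007 at most. It moves only straight up and down, goes down under about 10 N and stays where it is left; at 0 it meets its stop, which gives about 1 mm under 20 N.
- pad3 (a joint): Height (m) that pad 3 of the strip stands above its home on the bed: 0 fully home (its top then 2 mm over the bed's rails), 0.007 at most. It moves only straight up and down, goes down under about 10 N and stays where it is left; at 0 it meets its stop, which gives about 1 mm under 20 N.
- pad4 (a joint): Height (m) that pad 4 of the strip stands above its home on the bed: 0 fully home (its top then 2 mm over the bed's rails), 0.007 at most. It moves only straight up and down, goes down under about 10 N and stays where it is left; at 0 it meets its stop, which gives about 1 mm under 20 N.
- pad5 (a joint): Height (m) that pad 5 of the strip stands above its home on the bed: 0 fully home (its top then 2 mm over the bed's rails), 0.007 at most. It moves only straight up and down, goes down under about 10 N and stays where it is left; at 0 it meets its stop, which gives about 1 mm under 20 N.
- pad6 (a joint): Height (m) that pad 6 of the strip stands above its home on the bed: 0 fully home (its top then 2 mm over the bed's rails), 0.007 at most. It moves only straight up and down, goes down under about 10 N and stays where it is left; at 0 it meets its stop, which gives about 1 mm under 20 N.
- roller_grip (a point): Centre of the hand roller's wooden grip: a flat-sided block 24 mm wide (x), 52 mm long (y), 24 mm high, in the middle of a level round handle 22 mm thick, 140 mm long along y. Below it hangs a steel fork (41 mm wide in x, its top 40 mm under this point) with a wheel whose lowest point lies 95 mm straight under this point.
- roller: The hand roller, about 0.35 kg; origin at the wheel's lowest point, 95 mm under the grip's centre; y along the handle and the rolling direction, z up.
- roller_wheel (a joint): Turn (rad) of the roller's black rubber wheel, radius 22 mm, 32 mm wide, free either way. Its axle lies along the roller's x, so it rolls along the roller's y.
- rest_seat (a point): Centre of the roller's handle when parked on its rest, 115 mm above the worktop. The handle lies along y, either way round, its round ends in the open V tops (48 mm wide at the mouth, reaching 10 mm over this point) of two steel posts, each 8 mm thick, 50 mm either side of this point along y. The wheel then hangs 8 mm above the foot; 15 mm off along y does no harm.
- rest: The roller's rest: wooden foot 100 x 140 x 12 mm with two steel posts; origin under the middle of the foot; y along the parked handle, z up. It does not move.
- spice: Loose bystander: spice jar, 48 mm across, 85 mm high; origin under it.
- cup: Loose bystander: steel cup, 72 mm across, 55 mm high; origin under it.
- spatula: Loose bystander: red spatula, 240 mm long, lying on the worktop; origin at its middle.
Mind the look-alikes: they are no part of the job. Leave any green or pink look-alike of the roller alone.

How it is judged:
By the outcome, as a careful person would: the job done as asked, in the order asked, and still so for the second after the job is handed in, with the robot touching nothing.
It also fails if it takes over 69 s, if anything falls off the work surface, if the arm or the gripper's body presses on something with over 40 N, if the wrist force passes 120 N, or if a joint passes its speed limit or range.

### The arm

A 6-joint arm with a two-finger parallel gripper is mounted at the origin on the work surface. World frame = base frame: x ahead of the robot, y to its left, z up, the work surface at z = 0. Lengths are in m, angles in rad, forces in N, time in s.
With the tool pointing down it reaches from about 0.325 to 0.9 m from the base axis. Payload 6.1 kg.
Tool frame: the origin (TCP) lies at the very end of the fingers, on their centre line; the grasp point (between the pads) lies behind it (manip.grip_depth is the z of the grasp point in the tool frame, in m); z points along the fingers, y is the direction in which the jaws open and shut (so a half turn about z gives the same grasp; the last joint's range is limited). The gripper opens to 85 mm and grips with 20 to 120 N. Pads are 22 mm wide; open, the fingers measure 114 mm over their backs; the gripper's body (76 mm by 85 mm) begins 54 mm behind the grasp point. The pads swing forward as they close: fully open they stand 13 mm farther back than shut.
Start: joints at [1.06, 0.22, 1.526, -0, 1.395, -0.126], TCP at [0.235, 0.579, 0.231] pointing down, gripper open.
Joint ranges: [-2.98, 2.98], [-0.91, 2.08], [0.09, 2.57], [-1.24, 4.39], [0.2, 2.65], [-2.68, 2.68]. Speed limits (rad/s): [2.57, 2.57, 3.01, 3.14, 3.14, 3.14].

### API

Orientations are given as [roll, pitch, yaw] about the fixed x, y, z axes, in that order (R = Rz(yaw) Ry(pitch) Rx(roll)).
In Python, from plant import manip, eyes gives the robot as it stands. The module is installed in compiled form; this text tells all that it offers. Calls block until the motion is done:
- manip.move_pose(position, orientation): joint-space move of the TCP to a pose.
- manip.servo_line(position, max_speed=0.15, rot=None): straight line of the TCP; rot=None keeps the orientation; max_speed is the mean speed in m/s.
- manip.move_j(angles): joint-space move.
- manip.set_gripper(opening, strength=None): finger opening in m; strength is the grip in N (None keeps the last); returns when the fingers have stopped.
- manip.hold(seconds).
- manip.inverse_kinematics(position, orientation): joint angles nearest the present ones, or None.
- eyes.get_image(name): name is "scene" or "top" or "wrist"; returns a dict with "image" (420x560x3 uint8, red, green, blue), "fx", "fy", "cx", "cy" (pixels), "world_to_cam" (4x4, takes a point from world to camera coordinates). Camera axes: x right, y up, looking along -z (the intrinsics and any distortion apply to the point x, -y, -z); pixel columns grow to the right and rows downward; lengths in m; the calibration is good to about 2 mm. A picture is of the moment at which its call begins. There is no depth.
A pose or a line that the arm cannot do raises manip.PlanningError and nothing moves.
- manip.finish_job(): hands the job in, once; it reports no verdict.
Readings, each from a call of its own:
- manip.get_t(): time.
- manip.get_joint_positions(): joint angles.
- manip.get_qvel(): joint speeds.
- manip.get_tau(): joint torques, N m.
- manip.get_tcp_pos(): TCP position.
- manip.get_ee_rot(): TCP orientation.
- manip.get_ft_force(): force on the tool from outside, world axes, zero at the start.
- manip.get_moment(): the same for the moment, N m.
- manip.get_gripper_width(): finger opening in m.
Only numpy, scipy, OpenCV 4.12 (cv2) and the standard library are available. Lean on these libraries where they do the work, as an engineer would, in place of code of your own. Each camera call takes 0.05 s, during which the arm holds its last target. There are 200 camera calls.

## Working session

There is one attempt and no reset: what is moved stays moved. The work goes in short steps, each a Python script; the robot and the scene stay as the last script left them, time stands still between calls to the robot, and variables do not carry over. Pictures are saved under pics/ and viewed, about 8 in all and at most 12, crops included, and the job is handed in when it is done.

```bash
mkdir -p pics; ls; cat > h.py <<'E'
import numpy as np, cv2
from plant import manip, eyes
def snap(n,f):
    d=eyes.get_image(n); cv2.imwrite(f'pics/{f}.png',d['image'][:,:,::-1]); np.savez(f'pics/{f}.npz',**d); return d
def load(f): return dict(np.load(f'pics/{f}.npz'))
def ray(d,u,v):
    M=d['world_to_cam']; R=M[:3,:3]; c=-R.T@M[:3,3]
    return c, R.T@np.array([(u-d['cx'])/d['fx'],-(v-d['cy'])/d['fy'],-1])
def atz(d,u,v,z):
    c,r=ray(d,u,v); return c+r*(z-c[2])/r[2]
def proj(d,p):
    q=d['world_to_cam']@np.r_[p,1]; return d['fx']*q[0]/-q[2]+d['cx'], d['fy']*-q[1]/-q[2]+d['cy']
def tri(obs):
    A=0;b=0
    for d,u,v in obs:
        c,r=ray(d,u,v); r=r/np.linalg.norm(r); P=np.eye(3)-np.outer(r,r); A=A+P; b=b+P@c
    return np.linalg.solve(A,b)
E
python3 - <<'E'
from h import *
for n in('top','scene'):
    d=snap(n,n); print([k for k in d],d['fx'],d['cx'],d['cy'],d['world_to_cam'].round(3).tolist())
print(manip.get_t(),manip.grip_depth,manip.get_ee_rot())
E
python3 -c "
import cv2
for n in('top','scene'):
    cv2.imwrite(f'pics/{n}b.png',cv2.resize(cv2.imread(f'pics/{n}.png'),(800,600),interpolation=cv2.INTER_CUBIC))"
```

```text
pics
['image', 'fx', 'fy', 'cx', 'cy', 'world_to_cam'] 390.20250776465616 285.8133058304773 202.61427840357203 [[-0.0, -1.0, 0.004, 0.006], [0.997, 0.0, 0.073, -0.465], [-0.073, 0.004, 0.997, -1.079], [0.0, 0.0, 0.0, 1.0]]
['image', 'fx', 'fy', 'cx', 'cy', 'world_to_cam'] 523.6312727096779 285.95948436270857 207.13527055466275 [[-0.313, 0.95, -0.01, 0.12], [-0.786, -0.254, 0.564, 0.332], [0.533, 0.184, 0.826, -1.753], [0.0, 0.0, 0.0, 1.0]]
0.1 -0.0187 [-3.13980848e+00 -2.46928907e-04  2.75679728e+00]
```

View pics/topb.png

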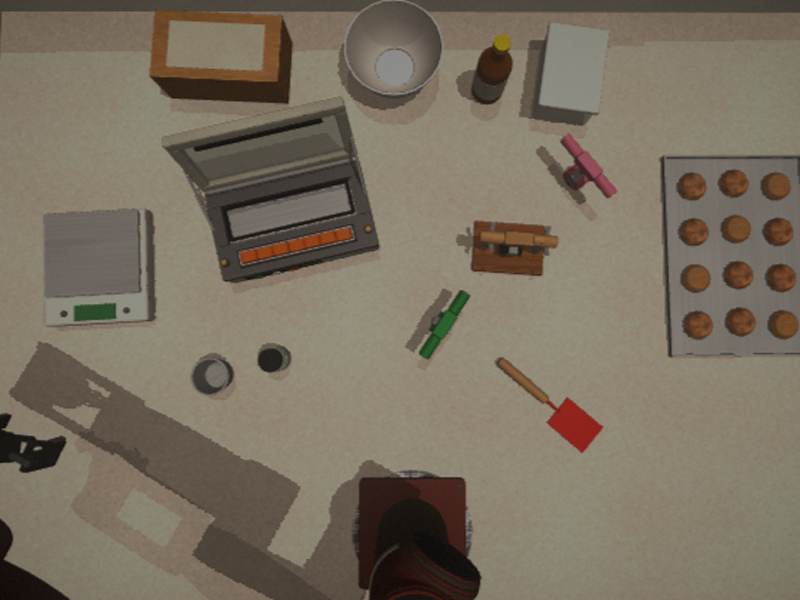

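View pics/sceneb.png

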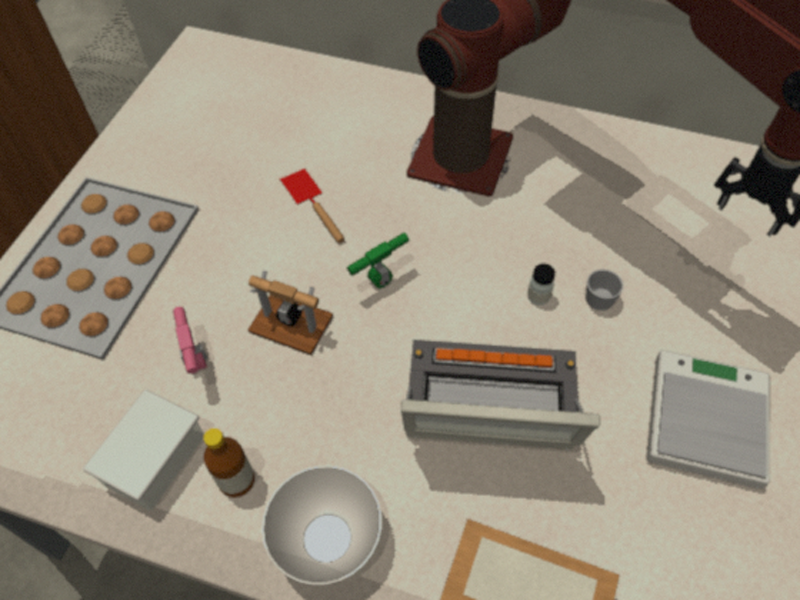

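The roller candidates in the top picture (800 px scale) are the wooden one in the rest (520,240), a green one (445,325) and a pink one (588,165). The wooden one sits on the rest and has a wooden grip, so it's the one meant. The strip runs from (240,258) to (354,234). I'll confirm the roller and read points from enlarged crops.

```bash
python3 - <<'E'
import cv2,numpy as np
t=cv2.imread('pics/top.png');s=cv2.imread('pics/scene.png')
def c(i,x,y,w,h): return cv2.resize(i[y:y+h,x:x+w],(400,300),interpolation=cv2.INTER_CUBIC)
a=np.vstack([np.hstack([c(t,320,140,80,60),c(t,150,145,120,90-0)[:, :]]),np.hstack([c(s,160,180,80,60),c(s,280,220,140,105)])])
cv2.imwrite('pics/crop1.png',a)
E
```

```text
(no output)
```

View pics/crop1.png

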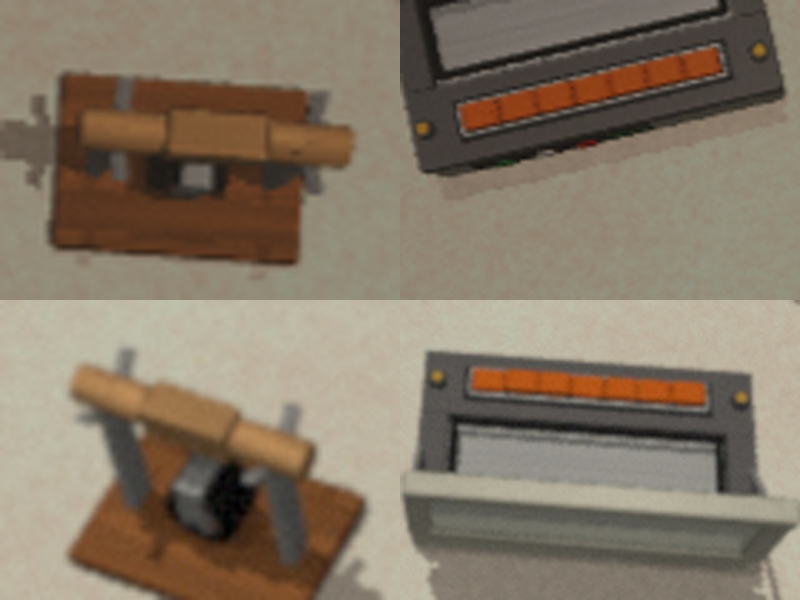

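Confirmed: the wooden roller hangs in the grey posts, grip centre near (218,136) in the top crop. Both ends of the strip are clear too.

```bash
python3 - <<'E'
from h import *
t=load('top');s=load('scene')
T=lambda x,y:(t,320+x/5,140+y/5); S=lambda x,y:(s,160+x/5,180+y/5)
T2=lambda x,y:(t,150+x*.3,145+y*.3); S2=lambda x,y:(s,280+x*.35,220+y*.35)
for n,o,z in(('grip',(T(218,135),S(192,115)),.127),('hL',(T(82,130),S(75,85)),.115),('hR',(T(352,146),S(310,158)),.115),
 ('stL',(T2(60.5,119),S2(305,93)),.085),('stR',(T2(322,62),S2(71,80)),.085)):
    print(n,tri(o).round(4),atz(*o[0],z).round(4),atz(*o[1],z).round(4))
for n,p in(('foot',[(63,73),(305,90),(298,263),(53,246)]),):
    q=[atz(*T(*a),.012) for a in p]; print(np.round(q,4).tolist(),np.mean(q,0).round(4))
E
```

```text
grip [ 0.5499 -0.1931  0.1116] [ 0.548  -0.1919  0.127 ] [ 0.5588 -0.1846  0.127 ]
hL [ 0.5691 -0.1715  0.1719] [ 0.5526 -0.1243  0.115 ] [ 0.553  -0.2577  0.115 ]
hR [ 0.5382 -0.2006  0.088 ] [ 0.5443 -0.2634  0.115 ] [ 0.558  -0.1191  0.115 ]
stL [0.5198 0.3207 0.0718] [0.5182 0.3166 0.085 ] [0.5277 0.3205 0.085 ]
stR [0.5675 0.1128 0.0628] [0.5639 0.1098 0.085 ] [0.5795 0.1169 0.085 ]
[[0.6026, -0.1277, 0.012], [0.5929, -0.2656, 0.012], [0.4939, -0.2598, 0.012], [0.5035, -0.1212, 0.012]] [ 0.5482 -0.1936  0.012 ]
```

```bash
cat >> h.py <<'E'
G=np.array([.548,-.193]); AR=-.065; ST=np.array([.541,.2132]); AS=.2175
E
python3 - <<'E'
from h import *
for a,c in((AR,G),(AS,ST)):
  for k in(1,-1):
    q=manip.inverse_kinematics([*c,.25],[np.pi,0,a+k*np.pi/2]); print(a,k,None if q is None else np.round(q,2))
p=manip.get_tcp_pos(); manip.servo_line([p[0],p[1],.32],.2)
print(manip.get_t())
q=manip.inverse_kinematics([*G,.22],[np.pi,0,AR-np.pi/2]); k=-1
q2=manip.inverse_kinematics([*G,.22],[np.pi,0,AR+np.pi/2])
if q is None or (q2 is not None and abs(q2[5])<abs(q[5])): k=1
manip.move_pose([*G,.22],[np.pi,0,AR+k*np.pi/2]); print(k,manip.get_t(),manip.get_tcp_pos(),manip.get_ft_force())
d=snap('wrist','w1'); cv2.imwrite('pics/w1b.png',cv2.resize(cv2.imread('pics/w1.png'),(800,600)))
print('grip',proj(d,[*G,.127]),'foot',proj(d,[.5482,-.1936,.012]), manip.get_t())
E
```

```text
-0.065 1 [-0.47  0.1   1.62  0.    1.42 -0.41]
-0.065 -1 None
0.2175 1 [ 0.24  0.11  1.62 -0.    1.42  0.02]
0.2175 -1 None
0.6917
1 3.6417 [ 0.54835    -0.19226864  0.22013725] [ 1.06410527 -0.41073148 -0.11200833]
grip (np.float64(278.8283488252106), np.float64(213.40280684695668)) foot (np.float64(279.00801125158523), np.float64(186.03156797937874)) 3.6917
```

View pics/w1b.png

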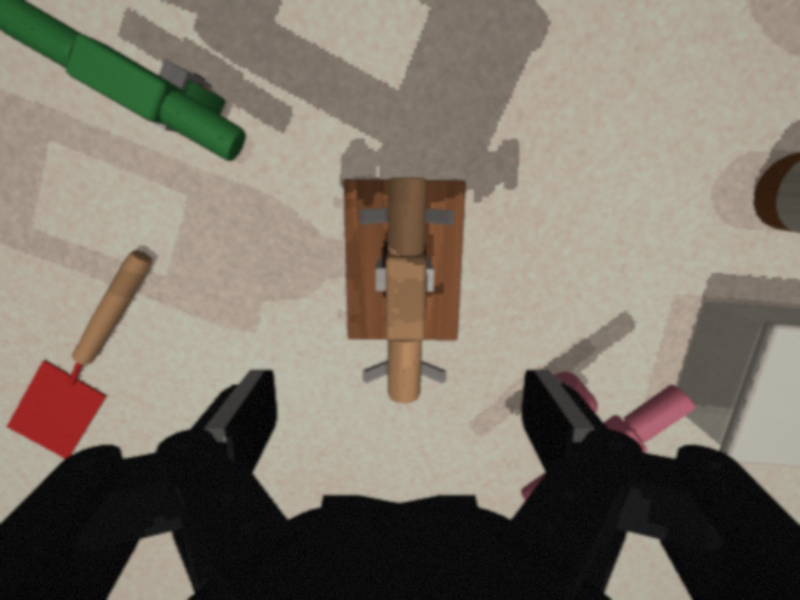

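Wrist view: grip block centre at about (407,297), handle from (407,180) to (404,400), and the foot corners are visible.

```bash
python3 - <<'E'
from h import *
d=load('w1')
W=lambda u,v,z: atz(d,u*.7,v*.7,z).round(4)
for l,r,v in((388,426,256),(387,424,339)): print('grip edge',W((l+r)/2,v,.127), np.linalg.norm(W(l,v,.127)-W(r,v,.127)))
print('handle',W(407,180,.115),W(404,400,.115))
f=[W(345,181,.012),W(465,181,.012),W(459,340,.012),W(347,340,.012)];print('foot',f,np.mean(f,0), 'TCP',manip.get_tcp_pos())
E
```

```text
grip edge [ 0.5548 -0.1642  0.127 ] 0.021645322820415452
grip edge [ 0.551  -0.2149  0.127 ] 0.0223503914954527
handle [ 0.5575 -0.1227  0.115 ] [ 0.5473 -0.2631  0.115 ]
foot [array([ 0.5094, -0.1212,  0.012 ]), array([ 0.6062, -0.1274,  0.012 ]), array([ 0.5982, -0.2651,  0.012 ]), array([ 0.4975, -0.2587,  0.012 ])] [ 0.552825 -0.1931    0.012   ] TCP [ 0.54831763 -0.19230619  0.22011912]
```

```bash
sed -i 's/^G=.*AR=-.065/G=np.array([.5525,-.190]); AR=-.072/' h.py
python3 - <<'E'
from h import *
R=[np.pi,0,AR+np.pi/2]
manip.move_pose([*G,.17],R); f0=manip.get_ft_force()
manip.servo_line([*G,.0963],.12)
print(manip.get_t(),np.round(f0,2),np.round(manip.get_ft_force(),2),manip.get_tcp_pos())
manip.set_gripper(0.0,20)
print(manip.get_t(),manip.get_gripper_width(),np.round(manip.get_ft_force()-f0,2),np.round(manip.get_moment(),2),manip.get_tcp_pos(),manip.get_joint_positions()[5])
E
```

```text
4.775 [-0.11 -0.26  0.29] [-0.59  0.49  0.6 ] [ 0.5532506  -0.19043421  0.09742182]
5.3583 0.0236000698561719 [-2.3   1.48  3.07] [0.06 0.36 0.02] [ 0.55236767 -0.19001543  0.0965845 ] -0.3941161538603455
```

```bash
python3 - <<'E'
from h import *
manip.set_gripper(0.0,100)
f0=manip.get_ft_force()
p=manip.get_tcp_pos()
manip.servo_line([*G,.105],.05); print(np.round(manip.get_ft_force(),2))
manip.servo_line([*G,.24],.2); manip.hold(.1); print(manip.get_t(),np.round(manip.get_ft_force(),2),np.round(manip.get_moment(),3))
yd=np.array([-np.sin(AS),np.cos(AS)]); xd=np.array([np.cos(AS),np.sin(AS)])
c=ST-.11*yd-.06*xd
manip.move_pose([*c,.26],[np.pi,0,AS+np.pi/2]); print(manip.get_t(),manip.get_tcp_pos(),manip.get_gripper_width())
d=snap('wrist','w2'); cv2.imwrite('pics/w2b.png',cv2.resize(cv2.imread('pics/w2.png'),(800,600),interpolation=cv2.INTER_CUBIC))
E
```

```text
[ 0.1  -0.31 -3.2 ]
6.825 [ 0.29 -0.52 -3.42] [-0.026  0.033 -0.014]
7.9333 [0.50646122 0.09200104 0.25977469] 0.022343867428213444
```

View pics/w2b.png

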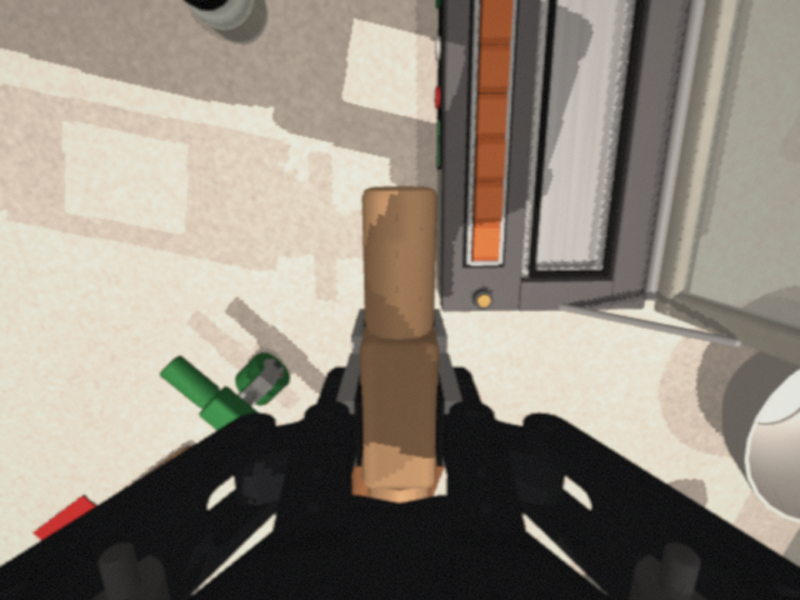

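Wrist view: strip's near end at (470–503, 263), strip edges at the top of the frame at (482,0) and (517,0), and seams at rows of about 183, 137, 92 and 42.

```bash
python3 - <<'E'
from h import *
d=load('w2')
W=lambda u,v,z: atz(d,u*.7,v*.7,z)[:2]
for z in(.08,.085):
    e=W(486.5,263,z); f=W(499,2,z); y=(f-e)/np.linalg.norm(f-e)
    print(z,e.round(4),f.round(4),'yaw',-np.arctan2(y[0],y[1]),'mid',(e+.105*y).round(4),'width',np.linalg.norm(W(470,262,z)-W(503,264,z)),
     'seams',[round(float((W(u,v,z)-e)@y),4) for u,v in((488,222),(489,183),(490,137),(492,92),(495,42))])
E
```

```text
0.08 [0.5723 0.1133] [0.5322 0.2852] yaw 0.22939784066578162 mid [0.5485 0.2156] width 0.026049541128608817 seams [0.0318, 0.0605, 0.0925, 0.1221, 0.153]
0.085 [0.5711 0.1141] [0.5316 0.2833] yaw 0.2293978406657812 mid [0.5472 0.2163] width 0.025644833282082138 seams [0.0313, 0.0596, 0.0911, 0.1202, 0.1507]
```

```bash
sed -i 's/^\(G=.*\) ST=.*/\1 ST=np.array([.547,.2155]); AS=.227/' h.py; cat >> h.py <<'E'
F0=np.array([.29,-.52,-3.42]); RS=[np.pi,0,AS+np.pi/2]
yd=np.array([-np.sin(AS),np.cos(AS)]); xd=np.array([np.cos(AS),np.sin(AS)])
def go(s,z,v): manip.servo_line([*(ST+s*yd),z],v,RS)
def F():
    f=manip.get_ft_force()-F0; return np.array([f[:2]@xd,f[:2]@yd,f[2]])
E
python3 - <<'E'
from h import *
p=ST-.09*yd
manip.move_pose([*p,.2],RS); go(-.09,.178,.1)
z=.178; print(manip.get_t(),F().round(1),manip.get_tcp_pos())
for i in range(30):
    z-=.001; go(-.09,z,.03); f=F(); print(round(manip.get_t(),2),round(z,4),manip.get_tcp_pos()[2].round(4),f.round(1))
    if f[2]>19: break
E
```

```text
8.8083 [0.5 0.2 0.6] [0.56692195 0.12723677 0.17839827]
9.06 0.177 0.1779 [-0.9  1.6 -0.3]
9.31 0.176 0.1761 [-0.1  0.2  0.3]
9.56 0.175 0.1748 [-0.3  0.4 -0.6]
9.81 0.174 0.1739 [-0.2 -0.4  0.5]
10.06 0.173 0.1729 [-0.1 -0.1  0.2]
10.31 0.172 0.1719 [-0.5  0.2  0.1]
10.56 0.171 0.1709 [0.7 0.6 0.4]
10.81 0.17 0.1699 [-0.5  0.5  0.4]
11.06 0.169 0.1689 [0.1 1.4 0.7]
11.31 0.168 0.1679 [-0.8  0.3  0.5]
11.56 0.167 0.1669 [-0.4  0.5 -0.1]
11.81 0.166 0.1659 [-0.3  0.7  0.3]
12.06 0.165 0.1649 [0.4 0.1 0.1]
12.31 0.164 0.1639 [-0.7  1.4 -0. ]
12.56 0.163 0.1629 [-1.1  0.2 -0.4]
12.81 0.162 0.1619 [-1.3  0.6 -0. ]
13.06 0.161 0.1609 [-0.4  1.   0.4]
13.31 0.16 0.1599 [0.6 0.7 0.4]
13.56 0.159 0.1589 [-0.4  0.4  0.5]
13.81 0.158 0.1579 [-0.7  0.2 -0.1]
14.06 0.157 0.1575 [-0.5  0.8  3.6]
14.31 0.156 0.157 [-2.6  0.6  9.2]
14.56 0.155 0.156 [-3.3  0.9  9.4]
14.81 0.154 0.155 [-3.3  1.2  9.2]
15.06 0.153 0.154 [-4.1  0.9  9.3]
15.31 0.152 0.1534 [-4.5  1.7 11.8]
15.56 0.151 0.153 [-4.8  0.6 13.7]
15.81 0.15 0.1525 [-5.2  0.2 17.6]
16.06 0.149 0.1522 [-7.7  1.  21. ]
```

```bash
cat >> h.py <<'E'
def roll(s0,s1,z,tgt=22,step=.008,v=.04):
    n=int(round(abs(s1-s0)/step)); log=[]
    for s in np.linspace(s0,s1,n+1)[1:]:
        go(s,z,v); f=F(); log.append([round(s*1000),round(z*1000,1),round(manip.get_tcp_pos()[2]*1000,1),*f.round(1).tolist()])
        if f[2]>33: z+=.002
        else: z+=float(np.clip((f[2]-tgt)/6e3*.6,-.0012,.0015))
    for l in log: print(*l)
    print('t',manip.get_t(),'z',z,manip.get_moment().round(2),manip.get_gripper_width()); return z
E
python3 - <<'E'
from h import *
roll(-.09,-.03,.149)
E
```

```text
-82 149.0 152.2 -7.1 -6.3 19.7
-75 148.8 152.2 -5.9 -3.5 21.1
-68 148.7 152.3 -7.3 0.9 22.2
-60 148.7 152.3 -6.6 0.7 22.8
-52 148.8 152.4 -7.5 -7.0 21.0
-45 148.7 152.3 -6.4 -4.5 21.6
-38 148.6 152.3 -5.8 -0.6 22.3
-30 148.7 152.4 -6.4 1.6 21.7
t 18.7833 z 0.14864512515843115 [-0.2   1.53 -0.03] 0.02266750398651028
```

```bash
python3 - <<'E'
from h import *
z=roll(-.03,.095,.1486)
z=roll(.095,-.095,z,tgt=24,step=.01)
d=snap('wrist','w3')
E
```

```text
-22 148.6 152.4 -6.1 -3.0 21.0
-14 148.5 152.3 -5.6 -2.0 21.0
-7 148.4 152.4 -5.9 1.3 22.3
1 148.4 152.3 -5.3 1.5 20.8
9 148.3 152.3 -6.2 -5.1 21.7
17 148.3 152.2 -4.3 -2.3 21.1
25 148.2 152.3 -5.4 -0.2 22.7
32 148.3 152.3 -5.2 0.6 20.9
40 148.2 152.3 -6.1 -5.6 22.2
48 148.2 152.2 -5.4 -3.5 22.2
56 148.2 152.3 -5.1 0.2 21.1
64 148.1 152.3 -6.6 -3.3 21.8
72 148.1 152.3 -5.1 -5.2 21.7
79 148.0 152.2 -5.1 -1.8 21.3
87 148.0 152.3 -4.7 0.7 20.9
95 147.9 152.2 -5.2 0.9 21.7
t 24.25 z 0.14783802763155737 [-0.13  1.13 -0.01] 0.022562797297455816
85 147.8 152.2 -4.9 0.5 22.9
75 147.7 152.1 -5.4 2.2 21.6
65 147.5 152.2 -5.2 -0.2 23.9
55 147.5 152.2 -6.3 -0.5 23.0
45 147.4 152.1 -6.0 2.4 23.4
35 147.3 152.2 -5.8 1.0 24.0
25 147.3 152.2 -6.5 0.0 24.4
15 147.4 152.1 -5.7 1.8 24.1
5 147.4 152.2 -6.1 0.1 24.7
-5 147.4 152.2 -6.7 -1.0 24.1
-15 147.5 152.1 -5.0 2.7 23.4
-25 147.4 152.2 -6.8 -0.1 24.6
-35 147.5 152.2 -5.4 0.3 24.1
-45 147.5 152.2 -5.2 2.8 23.5
-55 147.4 152.2 -5.6 0.2 24.0
-65 147.4 152.2 -5.5 -0.6 23.2
-75 147.3 152.1 -5.8 2.8 23.8
-85 147.3 152.2 -5.9 -0.8 24.0
-95 147.3 152.1 -5.2 0.5 23.4
t 31.85 z 0.14725088307979756 [-0.49  1.29 -0.04] 0.022504941612868905
```

Force and level are uniform along the strip on both passes. Next I lift off and check the strip and the grip.

```bash
python3 - <<'E'
from h import *
go(-.095,.2,.06); go(-.095,.24,.15)
print(manip.get_t(),F().round(1),manip.get_moment().round(3))
c=ST-.11*yd-.06*xd
manip.move_pose([*c,.26],RS)
d=snap('wrist','w4'); print(manip.get_t())
a=cv2.imread('pics/w2.png');b=cv2.imread('pics/w4.png')
f=lambda i:cv2.resize(i[0:360,240:480],(400,600),interpolation=cv2.INTER_CUBIC)
cv2.imwrite('pics/w4b.png',np.hstack([f(a),f(b)]))
E
```

```text
33.3417 [ 0.2  1.6 -0.7] [-0.011  0.014 -0.035]
33.7583
```

View pics/w4b.png

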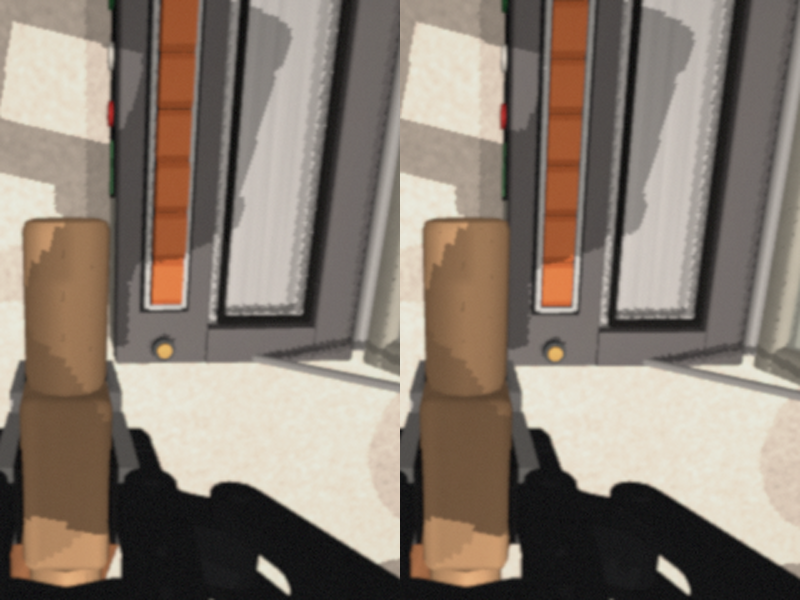

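The right-hand half (after) shows the strip lying flat and even in its bed, and the grip hasn't slipped. Now to park it.

```bash
python3 - <<'E'
from h import *
R=[np.pi,0,AR+np.pi/2]; P=[.5524,-.190]
manip.move_pose([*P,.24],R); manip.servo_line([*P,.125],.12); 
z=.11
manip.servo_line([*P,z],.05); print(manip.get_t(),F().round(1))
while z>.0925:
    z-=.002 if z>.1 else .001; manip.servo_line([*P,z],.03); f=F(); print(round(z,4),manip.get_tcp_pos().round(4),f.round(1))
    if f[2]>3.2: break
print(manip.get_t(),manip.get_moment().round(2)); snap('scene','s5'); snap('wrist','w5')
a=cv2.resize(cv2.imread('pics/s5.png')[170:260,140:260],(400,300),interpolation=cv2.INTER_CUBIC);b=cv2.resize(cv2.imread('pics/w5.png'),(400,300))
cv2.imwrite('pics/w5b.png',np.hstack([a,b]))
E
```

```text
36.425 [ 0.3 -0.4  0.3]
0.108 [ 0.5524 -0.19    0.108 ] [-0.4  0.8  1.4]
0.106 [ 0.5523 -0.19    0.1058] [-0.   0.3  0.3]
0.104 [ 0.5523 -0.1899  0.1038] [-0.4  0.4  0.2]
0.102 [ 0.5523 -0.1899  0.1018] [-0.1  0.4 -0.3]
0.1 [ 0.5523 -0.1899  0.0998] [0.3 0.1 0.6]
0.099 [ 0.5524 -0.19    0.0989] [-0.3  0.   0.8]
0.098 [ 0.5523 -0.19    0.0979] [-0.8  0.5 -0. ]
0.097 [ 0.5525 -0.1901  0.0971] [-0.9  0.3  0.3]
0.096 [ 0.5526 -0.1901  0.097 ] [-3.6  2.3  9.4]
38.675 [ 0.18  0.56 -0.  ]
```

View pics/w5b.png

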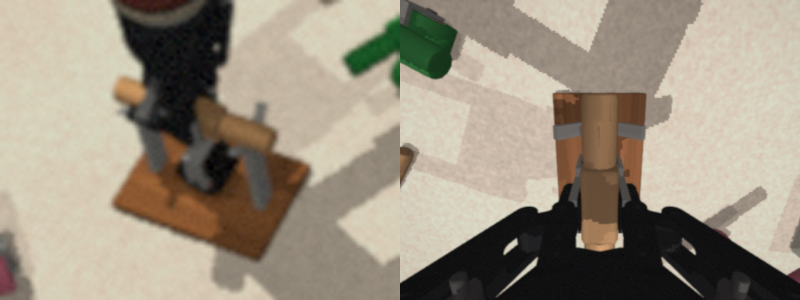

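It's seated at the same height as when I picked it up (TCP 0.097), with the handle in both V tops. I'll release, back off and look.

```bash
python3 - <<'E'
from h import *
P=[.5524,-.190]
manip.servo_line([*P,.0967],.03)
manip.set_gripper(.05,20); manip.set_gripper(.085); print(manip.get_t(),manip.get_ft_force().round(1),manip.get_gripper_width())
manip.servo_line([*P,.14],.06); manip.servo_line([*P,.25],.15)
manip.move_pose([.42,-.08,.32],[np.pi,0,AR+np.pi/2]); print(manip.get_t(),manip.get_ft_force().round(1))
snap('scene','s6'); snap('top','t6')
a=cv2.resize(cv2.imread('pics/s6.png'),(800,600))[100:400,150:550]
c=cv2.resize(cv2.imread('pics/s6.png')[170:260,140:260],(400,300),interpolation=cv2.INTER_CUBIC)
t=cv2.imread('pics/t6.png')
b=cv2.resize(t[140:200,320:400],(400,300),interpolation=cv2.INTER_CUBIC); e=cv2.resize(t,(400,300))
cv2.imwrite('pics/w6b.png',np.vstack([np.hstack([a,c]),np.hstack([e,b])]))
E
```

```text
39.85 [-0.7 -0.4  0.1] 0.08489333214078985
42.375 [-0.2  0.5 -0.4]
```

View pics/w6b.png

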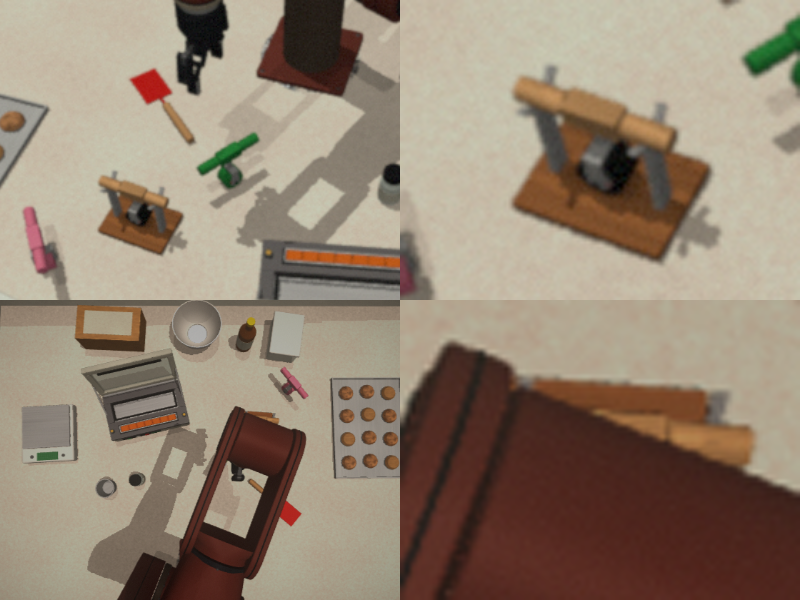

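The roller hangs upright in both posts with the wheel down. The jar, cup and spatula haven't moved, and the gripper is clear of everything. Handing in.

```bash
python3 -c "
from plant import manip
manip.finish_job(); print(manip.get_t())"
```

```text
the job is handed in; nothing more can be done
the job is handed in; nothing more can be done
```

The strip is rolled down from end to end, and the roller is back on its rest, hanging upright and released. I handed the job in shortly after 42.4 s on the robot's clock, inside the 69 s limit.

- **Rolling:** I felt for the strip at pad 0. It met the wheel about 4 mm above home and came to its stop near 77 mm, so the bed sits about 3 mm below its middle setting. I then rolled the full length twice, once each way, at 20–25 N.
- **Strip check:** the wheel's height stayed within about 0.3 mm along the whole strip on both passes. A wrist picture of the near five or so pads afterwards shows the strip lying evenly in its bed. I could not read the pad heights directly.
- **Parking:** the handle settled at the same height as when I picked it up. After release, the last scene picture shows it in both V tops with the wheel hanging clear, and the force reading was about zero.
- **Surroundings:** the jar, cup, spatula and the green and pink look-alikes were where they started.
- **What disagreed:** the scene camera's positions were up to 16 mm off those from the top camera, and the wrist camera differed from the top one by about 5 mm, so I used the wrist camera. There was also a steady 4–8 N sideways force while rolling, which I left uncorrected.

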